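Spent flask through the flap of a discard chute

TASK

Push the culture flask that lies on the feed tray of the discard chute gently forward with your fingertips, cap first, through the gravity flap until it slides away down the ramp inside, then draw the fingers back so that the flap falls shut behind it. Only push the flask along the tray: do not pinch it, pick it up or turn it over, and leave the petri dish, the marker pen and the other flask beside the chute where they are.

Things in the scene. Friction and masses are not known exactly. Their poses are not given: they have to be found in the camera images.
- chute: discard chute, fixed: open steel feed tray in front, white housing (116 mm wide, 127 mm high, x from -3 to 180 mm, clear roof window) behind. Origin on the worktop straight below the shut flap, mid-width; x = feed direction into the housing, y left, z up. The level tray's top is 70 mm above the worktop. All polished steel, slippery (friction about 0.2).
- tray_front (a point): middle of the tray's open front edge, on the tray surface, 235 mm before the flap; axes as the chute's. The tray is 107 mm wide between side lips that stand 10 mm above it. Two 10 mm high rails on it funnel the way from 100 mm wide (75 mm before the flap) to 54 mm (30 mm before it); the 54 mm lane runs on to the flap.
- chute_mouth (a point): point on the tray surface straight under the shut flap, mid-width (70 mm above the worktop); axes as the chute's. The opening here is 64 mm wide; the lintel over it starts 42 mm above this point (hinge pin) and upright fingers cannot pass beyond it, slanting ones only a little.
- sill_end (a point): end of the level floor, 25 mm behind the flap, mid-width, at tray height. From here a ramp falls 23.5 degrees to the back wall at chute x = 177 mm. Once the flask's centre of mass is past this point it tips and slides down by itself (base end then about 20 mm before the flap); short of that it stays in the mouth and props the flap open.
- flap (a joint): gravity flap, aluminium plate 56 mm wide, 40 mm high, 15 g, hinged at its top edge 112 mm above the worktop; angle in rad: 0 = hanging shut, grows as its lower edge is pushed inward (up to 1.35; it does not open outward). It falls shut by its own weight when nothing props it.
- flask: clear culture flask with orange screw cap, lying flat on the feed tray, cap towards the flap: 97 mm long, 44 mm wide, 26 mm high, about 80 g. Origin in the middle of its underside; its x axis points from the cap (end at x = -48 mm) to the flat base end (x = +48 mm, 44 mm wide, the face to push). Centre of mass about 4 mm from the origin towards the base.
- spare_flask: the same size of flask with a white cap, lying on the worktop beside the tray, to be left alone; origin in the middle of its underside
- petri: red petri dishes, 63 mm across, 29 mm high, standing on the worktop beside the chute, to be left alone; origin in the middle of the underside
- marker: white marker pen with a black cap, 135 mm long, 17 mm thick, lying on the worktop beside the chute, to be left alone; origin in the middle of the underside
- flask_cap (a point): middle of the end face of the orange cap of the flask on the tray, 13 mm above the flask's underside; this end goes through the flap first
Not all that is in view belongs to the job. What is shaped like the flask but green or turquoise is not meant.

How it is judged:
On the way:
1. the flask, lying on the tray in the mouth of the chute, has pushed the flap open (value of joint flap above 0.3 rad and x of flask in the frame of chute between -0.055 and 0.05 m and z of flask in the frame of chute above 0.055 m), for 0.05 s.
At the end, for the whole second after the job is handed in: the flask lies at rest, flat side down, on the ramp inside the housing, cap down the ramp (its middle 75 to 178 mm and its cap end over 130 mm behind the flap, below the sill), and the flap hangs shut (under 0.08 rad) (x of flask in the frame of chute between 0.075 and 0.178 m and x of flask_cap in the frame of chute above 0.13 m and y of flask in the frame of chute between -0.032 and 0.032 m and z of flask in the frame of chute below 0.06 m and angle between flask's own z axis and vertical below 0.6 rad and linear speed of flask below 0.02 m/s and value of joint flap below 0.08 rad); the robot touches nothing.
It fails at once if the flask was lifted off the tray (more than 15 mm) (height (world z) of flask above 0.085 m).
It fails at once if the flask was turned over or stood up (angle between flask's own z axis and vertical above 0.8 rad).
It fails at once if the flask fell off the tray (x of flask in the frame of chute below 0 m and height (world z) of flask below 0.05 m).
It fails at once if the other flask, the petri dish or the marker pen was moved (more than 20 mm) (distance of any of spare_flask, petri, marker from where it was at the start of the episode above 0.02 m).
It fails at once if the flask was pinched or pushed roughly (over 20 N) (contact force between the fingers and flask above 20 N).
It also fails if it takes over 40 s, if anything falls off the work surface, if the arm or the gripper's body presses on something with over 40 N, if the wrist force passes 120 N, or if a joint passes its speed limit or range.

ROBOT

A 6-joint arm with a two-finger parallel gripper is mounted at the origin on a cart in front of the work surface, level with it; the furniture and walls round the work are solid. World frame = base frame: x ahead of the robot, y to its left, z up, the work surface at z = 0. Lengths are in m, angles in rad, forces in N, time in s.
With the tool pointing down it reaches from about 0.275 to 0.875 m from the base axis. Payload 12.5 kg.
Tool frame: the origin (TCP) lies at the very end of the fingers, on their centre line; the grasp point (between the pads) lies 19 mm behind it; z points along the fingers, y is the line along which they close (so a half turn about z gives the same grasp; the last joint's range is limited). The gripper opens to 85 mm and grips with 20 to 120 N. Pads are 22 mm wide; open, the fingers measure 114 mm over their backs; the gripper's body (76 mm by 85 mm) begins 54 mm behind the grasp point. The pads swing forward as they close: fully open they stand 13 mm farther back than shut.
Start: joints at [-1.201, 0.351, 1.652, -0, 1.139, -0.085], TCP at [0.242, -0.494, 0.231] pointing down, gripper open.
Joint ranges: [-2.75, 2.75], [-0.79, 2.1], [0.01, 2.65], [-1.57, 4.71], [0.07, 3.14], [-2.87, 2.87]. Speed limits (rad/s): [2.22, 2.22, 2.79, 3.14, 3.14, 3.14].

INTERFACE

Orientations are given as a 3x3 rotation matrix whose columns are the frame's x, y, z axes.
In Python, from bench import manip gives the robot as it stands. Calls block until the motion is done:
- manip.move_ptp(position, orientation): joint-space move of the TCP to a pose.
- manip.move_l(position, attitude=None, max_speed=0.15): straight line of the TCP; attitude=None keeps the orientation; max_speed is the mean speed in m/s.
- manip.move_j(angles): joint-space move.
- manip.set_gripper(opening, effort=None): opening from 0.0 (shut) to 1.0 (fully open); effort is the grip in N (None keeps the last); returns when the fingers have stopped.
- manip.dwell(seconds).
- manip.inverse_kinematics(position, orientation): joint angles nearest the present ones, or None.
- manip.grab_frame(name): name is "side" or "top" or "wrist"; returns (picture, depth): 400x640x3 uint8, red, green, blue; 400x640 float32, m along the optical axis (not along the pixel's ray), 0 where there is no reading.
- manip.get_calibration(name): a dict with "camera_matrix" (3x3 intrinsics, pixels), "R" (3x3) and "t" (3): a world point X has camera coordinates R X + t. Camera axes: x right, y down, z forward; pixel columns grow to the right and rows downward; lengths in m; the calibration is good to about 2 mm. A picture is of the moment at which its call begins: read the wrist's pose just before it. get_calibration takes no time and is no camera call; for the wrist camera it gives the pose at the moment of the call.
A pose or a line that the arm cannot do raises manip.Unreachable and nothing moves.
- manip.sign_off(): hands the job in; it is judged then, once.
Trained networks look in the newest picture that a camera, given by its name, has taken for a name from the list of things; names that differ only in an ending like _2 or _b are one class to them, and where a whole thing is asked for, a point or a joint stands for the part that bears it (a point fixed in the world has none). Each returns a list of dicts, best first, with "confidence" (0 to 1); they miss things now and then, are a little off and sometimes report something else, mostly with a low value. They report only what shows in the picture. A call takes as long as a camera call. They do not tell look-alikes from the thing itself.
- manip.look_for(camera, name): "at" ([x, y, z] in m, in world coordinates, good to about 4 mm: the middle of the surface that is visible of it).
Readings, each from a call of its own:
- manip.current_time(): time.
- manip.current_qpos(): joint angles.
- manip.current_joint_vel(): joint speeds.
- manip.current_joint_torque(): joint torques, N m.
- manip.current_ee_pos(): TCP position.
- manip.current_tcp_rot(): TCP orientation.
- manip.current_force(): force on the tool from outside, world axes, zero at the start.
- manip.current_ft_torque(): the same for the moment, N m.
- manip.current_grip_width(): opening from 0.0 (shut) to 1.0 (fully open).
- manip.current_grip_force(): force on a finger pad.
Only numpy, scipy, OpenCV 4.12 (cv2) and the standard library are available. Lean on these libraries where they do the work, as an engineer would, in place of code of your own. Each camera call takes 0.05 s, during which the arm holds its last target. There are 200 camera calls.

## Working session

There is one attempt and no reset: what is moved stays moved. The work goes in short steps, each a Python script; the robot and the scene stay as the last script left them, time stands still between calls to the robot, and variables do not carry over. Pictures are saved under pics/ and viewed, at most 10 in all, crops included, and the job is handed in when it is done.

```bash
mkdir -p pics; python3 - <<'E'
from bench import manip
import cv2,numpy as np
for c in ["top","side"]:
    p,d=manip.grab_frame(c); cv2.imwrite(f"pics/{c}0.png",p[...,::-1]); np.savez(f"pics/{c}0.npz",p=p,d=d)
    k=manip.get_calibration(c); print(c,np.round(k["camera_matrix"],1).tolist(),np.round(k["R"],3).tolist(),np.round(k["t"],3).tolist())
    for n in ["chute","flap","flask","flask_cap","spare_flask","petri","marker"]:
        print(n,[(np.round(r["at"],3).tolist(),round(r["confidence"],2)) for r in manip.look_for(c,n)[:3]])
print(manip.current_time())
E
```

```text
top [[380.7, 0.0, 318.1], [0.0, 380.7, 204.9], [0.0, 0.0, 1.0]] [[0.008, -1.0, -0.004], [-0.993, -0.008, -0.116], [0.116, 0.005, -0.993]] [0.005, 0.596, 0.961]
chute [([0.655, -0.055, 0.079], 0.62), ([0.482, -0.17, 0.024], 0.42)]
flap []
flask [([0.533, -0.038, 0.095], 0.79), ([0.386, 0.223, 0.021], 0.62), ([0.498, 0.135, 0.023], 0.61)]
flask_cap [([0.535, -0.036, 0.096], 0.97), ([0.492, 0.138, 0.025], 0.97), ([0.387, 0.222, 0.026], 0.8)]
spare_flask [([0.482, -0.174, 0.022], 0.57)]
petri [([0.687, -0.174, 0.02], 0.7), ([0.634, 0.06, 0.013], 0.41)]
marker [([0.634, 0.058, 0.01], 0.83)]
side [[361.0, 0.0, 320.1], [0.0, 361.0, 198.8], [0.0, 0.0, 1.0]] [[-0.949, -0.316, -0.005], [-0.18, 0.553, -0.813], [0.26, -0.771, -0.582]] [0.543, 0.161, 0.772]
chute [([0.672, -0.015, 0.075], 0.86), ([0.66, -0.05, 0.09], 0.43)]
flap [([0.659, -0.052, 0.093], 0.53)]
flask [([0.493, 0.146, 0.026], 0.95), ([0.376, 0.24, 0.022], 0.95), ([0.528, -0.019, 0.097], 0.6)]
flask_cap [([0.53, -0.025, 0.095], 0.97), ([0.491, 0.14, 0.022], 0.56), ([0.677, -0.012, 0.076], 0.16)]
spare_flask [([0.462, -0.185, 0.026], 0.51)]
petri [([0.527, -0.024, 0.098], 0.26)]
marker [([0.637, 0.065, 0.016], 0.83)]
0.8
```

View pics/top0.png

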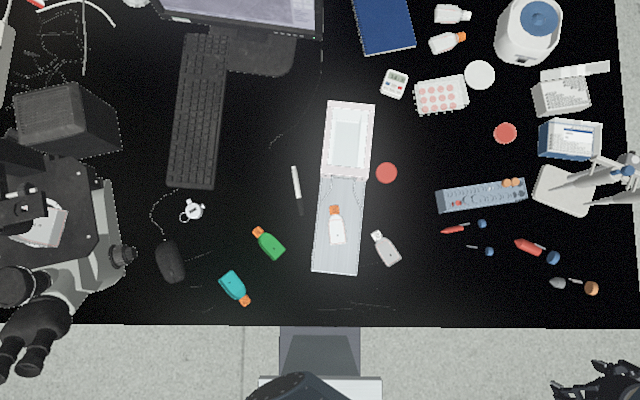

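View pics/side0.png

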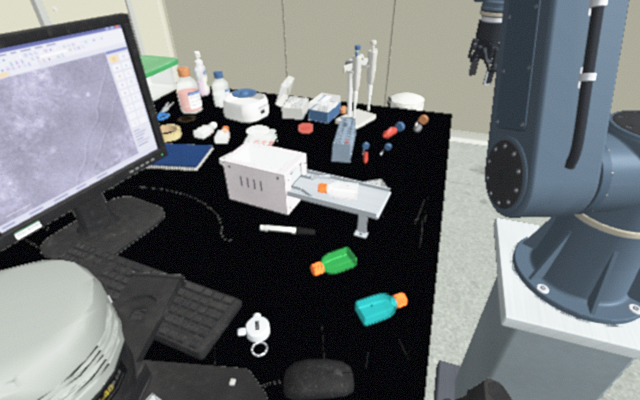

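The top view shows the tray (front edge about (312–357, 274)), the housing to its rear (327–375, 101–178), and the orange-capped flask at about (336, 225) with its cap at (334, 210). Next I'll fit the chute and flask from the depth data.

```bash
python3 - <<'E'
from bench import manip
import cv2,numpy as np
z=np.load("pics/top0.npz");p,d=z["p"],z["d"]
k=manip.get_calibration("top");K,R,t=k["camera_matrix"],k["R"],k["t"]
v,u=np.mgrid[:400,:640]
C=np.stack([(u-K[0,2])/K[0,0]*d,(v-K[1,2])/K[1,1]*d,d],-1)
X=(C-t)@R
roi=(u>300)&(u<385)&(v>90)&(v<285)&(d>0)
def rect(m,n):
    P=X[m]; r=cv2.minAreaRect((P[:,:2]*1000).astype(np.float32)); print(n,m.sum(),r,"z",np.median(P[:,2]),cv2.boxPoints(r).round().tolist()); return P
rect(roi&(X[...,2]>.115)&(X[...,2]<.14),"roof")
rect(roi&(X[...,2]>.055)&(X[...,2]<.14),"all")
tr=roi&(X[...,2]>.055)&(X[...,2]<.083)&(X[...,0]<.63)
rect(tr,"tray")
fl=roi&(X[...,2]>.085)&(X[...,2]<.11)&(X[...,0]<.62)
P=rect(fl,"flask")
hsv=cv2.cvtColor(p,cv2.COLOR_RGB2HSV)
cap=roi&(hsv[...,1]>120)&(hsv[...,0]<20)&(v>200)&(v<220)
print("cap",X[cap].mean(0),cap.sum())
# tray side edges per row
for vv in range(190,275,12):
    c=np.where(tr[vv])[0]; print(vv,X[vv,c[0]].round(4),X[vv,c[-1]].round(4))
cv2.imwrite("pics/crop.png",cv2.resize(p[90:285,290:400,::-1],None,fx=3,fy=3,interpolation=cv2.INTER_CUBIC))
E
```

```text
roof 3565 ((749.338623046875, -61.95391845703125), (117.37583923339844, 184.46315002441406), 84.67086029052734) z 0.12745034291890325 [[652.0, -112.0], [836.0, -129.0], [847.0, -12.0], [663.0, 5.0]]
all 8034 ((632.1112060546875, -51.14064025878906), (117.3606185913086, 419.853271484375), 84.82048034667969) z 0.09494814910769145 [[418.0, -91.0], [836.0, -129.0], [846.0, -12.0], [428.0, 26.0]]
tray 3190 ((528.7583618164062, -40.58003234863281), (113.92814636230469, 211.7495574951172), 84.5084457397461) z 0.0712112266256386 [[418.0, -87.0], [629.0, -107.0], [640.0, 6.0], [429.0, 26.0]]
flask 587 ((527.1613159179688, -26.15491485595703), (110.40253448486328, 87.22032928466797), 30.521936416625977) z 0.09606442677006022 [[457.0, -17.0], [502.0, -92.0], [597.0, -36.0], [553.0, 39.0]]
cap [ 0.5778844  -0.02903684  0.09422526] 66
190 [0.6284 0.0048 0.0798] [ 0.6289 -0.1052  0.082 ]
202 [0.5981 0.0096 0.0796] [ 0.5987 -0.1026  0.0819]
214 [0.568  0.0118 0.0791] [ 0.5688 -0.1001  0.0806]
226 [0.5381 0.014  0.0792] [ 0.5388 -0.0973  0.0819]
238 [0.5084 0.0162 0.0806] [ 0.5093 -0.0948  0.0807]
250 [0.4789 0.0208 0.0811] [ 0.4798 -0.0922  0.0811]
262 [0.4496 0.023  0.0792] [ 0.4507 -0.0895  0.0824]
274 [ 0.4204 -0.0614  0.0647] [ 0.4209 -0.0832  0.0703]
```

View pics/crop.png

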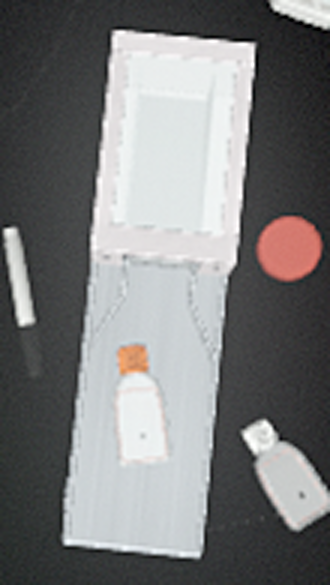

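The crop shows the flask yawed cap-left relative to the tray: cap end about (131, 345), base about (145, 463) in crop pixels. I'll measure it in the chute frame, then move behind it.

```bash
cat > h.py <<'E'
from bench import manip
import cv2,numpy as np
YAW=np.deg2rad(-5.2); O=np.array([.6605,-.054]); c,s=np.cos(YAW),np.sin(YAW); M=np.array([[c,-s],[s,c]])
def w(x,y,z): q=O+M@np.array([x,y]); return [q[0],q[1],z]      # chute -> world
def rot(dyaw=0.):   # tool down; tool y across the tray
    a=YAW+dyaw; return np.array([[np.cos(a),np.sin(a),0],[np.sin(a),-np.cos(a),0],[0,0,-1.]])
def cloud(cam):
    k=manip.get_calibration(cam);K,R,t=k["camera_matrix"],k["R"],k["t"]
    p,d=manip.grab_frame(cam); v,u=np.mgrid[:400,:640]
    X=(np.stack([(u-K[0,2])/K[0,0]*d,(v-K[1,2])/K[1,1]*d,d],-1)-t)@R
    X=np.where(d[...,None]>0,X,np.nan); Y=X.copy(); Y[...,:2]=(X[...,:2]-O)@M
    return p,Y
def flask(Y,z0=.086,z1=.108,ymax=.045,xmin=-.23):
    m=(Y[...,2]>z0)&(Y[...,2]<z1)&(Y[...,0]<-.008)&(Y[...,0]>xmin)&(abs(Y[...,1])<ymax)
    n,l,st,_=cv2.connectedComponentsWithStats(m.astype(np.uint8)); m=l==1+np.argmax(st[1:,4])
    P=(Y[m][:,:2]*1000).astype(np.float32); r=cv2.minAreaRect(P); return m,P,r
E
python3 - <<'E'
from h import *
p,Y=cloud("top"); m,P,r=flask(Y); print(m.sum(),r,cv2.boxPoints(r).round(1).tolist())
b=P[P[:,0]<P[:,0].min()+55]; print("body",cv2.minAreaRect(b))
for y in(0,):
  for x in(-.25,-.2,-.13,-.06): print(manip.inverse_kinematics(w(x,y,.082),rot()) )
print(manip.inverse_kinematics(w(-.23,0,.2),rot()))
E
```

```text
584 ((-119.05216979980469, 7.971002578735352), (95.82402801513672, 43.11474609375), 12.045928955078125) [[-170.39999389648438, 19.100000381469727], [-161.39999389648438, -23.100000381469727], [-67.69999694824219, -3.0999999046325684], [-76.69999694824219, 39.099998474121094]]
body ((-139.21664428710938, 3.6680126190185547), (54.58707046508789, 43.11474609375), 12.045928955078125)
[-1.88919546e-01  3.56647223e-01  2.11496315e+00 -4.44089210e-16
  6.69982283e-01  1.47263390e+00]
[-1.78269556e-01  4.26463798e-01  1.99310550e+00 -4.44089210e-16
  7.22023360e-01  1.48328389e+00]
[-1.66734703e-01  5.24812416e-01  1.81434611e+00 -4.44089210e-16
  8.02434125e-01  1.49481875e+00]
[-1.57889446e-01  6.26502378e-01  1.62308998e+00 -4.44089210e-16
  8.92000299e-01  1.50366400e+00]
[-1.84362298e-01  1.77233613e-01  1.97210275e+00 -4.44089210e-16
  9.92256286e-01  1.47719115e+00]
```

Flask fit is 96×43 mm (true 97×44): centre (-119, +8) mm in the chute frame, yaw 12°. First I'll straighten it with a flush two-finger push, then measure again.

```bash
python3 - <<'E'
from h import *
manip.set_gripper(.14); print(manip.current_grip_width())
manip.move_ptp(w(-.215,.005,.2),rot())
manip.move_l(w(-.215,.005,.083),max_speed=.1)
f0=manip.current_force()
manip.move_l(w(-.183,.005,.083),max_speed=.04)
manip.move_l(w(-.166,.005,.083),max_speed=.02)
print(manip.current_force()-f0,manip.current_ee_pos(),w(-.166,.005,.083))
p,Y=cloud("top"); m,P,r=flask(Y,xmin=-.152,z1=.1); print(m.sum(),r,cv2.boxPoints(r).round(1).tolist())
cv2.imwrite("pics/t1.png",cv2.resize(p[90:285,290:400,::-1],None,fx=3,fy=3))
q,_=manip.grab_frame("wrist"); cv2.imwrite("pics/w1.png",q[...,::-1]); print(manip.current_time())
E
```

```text
0.142254773833648
[-0.40910501 -0.46568117  0.48729955] [ 0.49557013 -0.03396941  0.08298566] [np.float64(0.4956363527307378), np.float64(-0.033975569694088645), 0.083]
178 ((-76.90313720703125, 6.462648391723633), (40.59224319458008, 36.646240234375), 6.630669116973877) [[-99.19999694824219, 22.299999237060547], [-94.9000015258789, -14.100000381469727], [-54.599998474121094, -9.399999618530273], [-58.900001525878906, 27.0]]
6.75
```

View pics/w1.png

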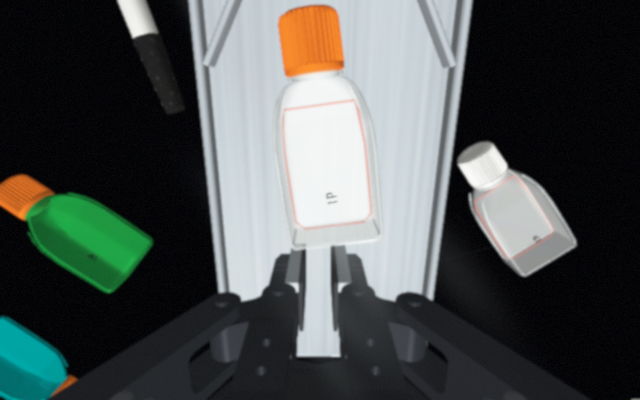

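View pics/t1.png

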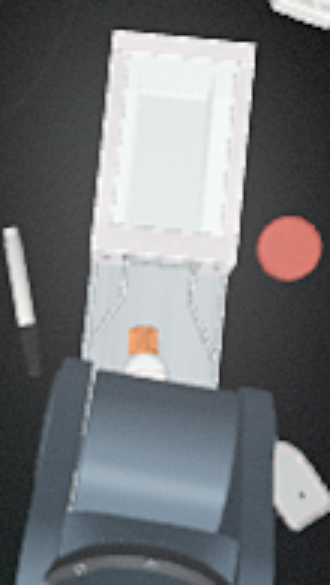

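The wrist view shows the flask now straighter: base edge at (292–382, 240), cap at (312, 40), left finger in contact. The yaw is roughly halved. I'll measure from the wrist camera while continuing.

```bash
cat >> h.py <<'E'
def meas(tag=None):
    p,Y=cloud("wrist"); tx=((np.array(manip.current_ee_pos())[:2]-O)@M)[0]
    m,P,r=flask(Y,z1=.102,xmin=tx+.013,ymax=.042); B=cv2.boxPoints(r)
    hsv=cv2.cvtColor(p,cv2.COLOR_RGB2HSV)
    cap=(hsv[...,1]>140)&(hsv[...,0]<20)&(Y[...,2]>.08)&(abs(Y[...,1])<.04)
    lo=P[P[:,0]<P[:,0].min()+12]; 
    print("flask",m.sum(),np.round(r[0],1),np.round(r[1],1),round(r[2],1),"x",P[:,0].min(),P[:,0].max(),"cap",(np.nanmean(Y[cap],0)*1000).round(1),"base y",lo[:,1].min(),lo[:,1].max())
    rail=(Y[...,2]>.076)&(Y[...,2]<.084)&(abs(Y[...,1])>.045)&(Y[...,0]>-.2)&(Y[...,0]<-.09)
    L=Y[rail]; print("lips y",[np.round(np.median(L[L[:,1]*g>0,1])*1000,1) for g in(1,-1)])
    if tag: cv2.imwrite(f"pics/{tag}.png",p[...,::-1])
    return p,Y
E
python3 - <<'E'
from h import *
meas()
manip.move_l(w(-.152,.005,.083),max_speed=.02); meas("w2")
print(manip.current_time())
E
```

```text
flask 20142 [-105.5    2.6] [97.1 43.7] 7.2 x -153.01776 -56.6961 cap [-69.4   7.4  92.3] base y -24.130217 19.915953
lips y [np.float64(54.8), np.float64(-53.9)]
flask 19819 [-92.1  -2. ] [95.2 43.7] 2.0 x -139.07329 -44.43852 cap [-56.5  -0.3  92.3] base y -25.236397 18.57156
lips y [np.float64(54.8), np.float64(-53.9)]
7.7
```

View pics/w2.png

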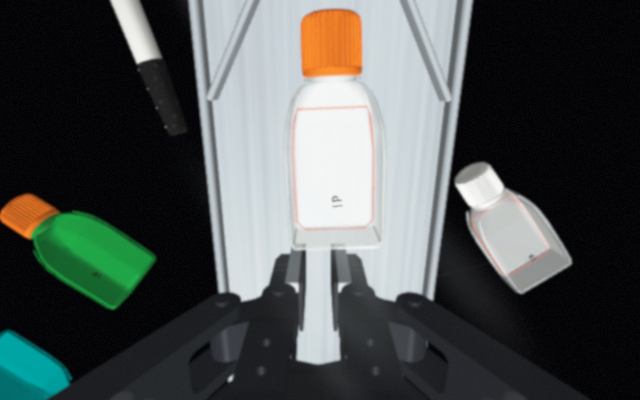

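The flask is now centred at y ≈ -2 mm with 2° yaw: base edge (292–382, 240), cap (331, 45). I'll re-centre the fingers behind it and push into the funnel.

```bash
python3 - <<'E'
from h import *
manip.move_l(w(-.160,.005,.083),max_speed=.05)
manip.move_l(w(-.160,-.002,.083),max_speed=.05)
f0=np.array(manip.current_force())
for x in (-.125,-.095):
    manip.move_l(w(x,-.002 if x<-.1 else -.001,.083),max_speed=.03); print(np.round(manip.current_force()-f0,2)); meas("w3")
print(manip.current_time())
E
```

```text
[-0.9   0.88 -0.81]
flask 19540 [-65.4  -4.4] [43.7 93.8] 89.2 x -112.07635 -18.43115 cap [-30.4  -4.5  92.3] base y -25.713945 18.001652
lips y [np.float64(54.7), np.float64(-54.0)]
[-1.07  0.   -0.78]
flask 16334 [-45.   -2.9] [43.8 74.1] 90.0 x -82.09346 -8.0030985 cap [-6.9 -3.6 92.3] base y -24.651924 19.024158
lips y [np.float64(54.7), np.float64(-54.0)]
10.8667
```

View pics/w3.png

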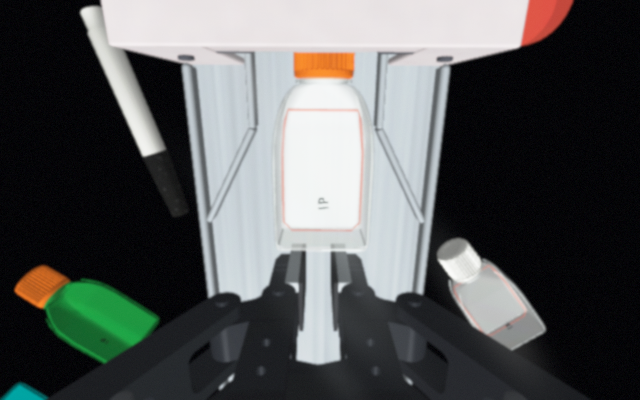

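The flask is straight in the funnel: cap at the mouth (323, 65), base (276–368, 245), y ≈ -3 mm. I'll push it through in force-checked steps.

```bash
python3 - <<'E'
from h import *
k=manip.get_calibration("wrist"); print("cam",-k["R"].T@k["t"])
f0=np.array(manip.current_force())
for x in (-.075,-.06,-.05,-.042,-.036,-.032):
    manip.move_l(w(x,-.001,.083),max_speed=.03); f=np.array(manip.current_force())-f0; print(x,np.round(f,2))
    if np.linalg.norm(f)>8: break
p,Y=meas("w4"); print(manip.current_time())
E
```

```text
cam [ 0.6423664  -0.05380943  0.22515541]
-0.075 [ 1.27 -0.42  0.21]
-0.06 [ 0.45 -0.97  0.1 ]
-0.05 [ 0.78 -1.24 -0.33]
-0.042 [ 0.99 -1.97  0.13]
-0.036 [ 0.66 -1.45 -0.01]
-0.032 [ 0.61 -1.36 -0.41]Traceback (most recent call last):
  File "<stdin>", line 7, in <module>
  File "h.py", line 19, in meas
    m,P,r=flask(Y,z1=.102,xmin=tx+.013,ymax=.042); B=cv2.boxPoints(r)
          ~~~~~^^^^^^^^^^^^^^^^^^^^^^^^^^^^^^^^^^
  File "h.py", line 15, in flask
    n,l,st,_=cv2.connectedComponentsWithStats(m.astype(np.uint8)); m=l==1+np.argmax(st[1:,4])
                                                                          ~~~~~~~~~^^^^^^^^^^
    return _wrapfunc(a, 'argmax', axis=axis, out=out, **kwds)
    return bound(*args, **kwds)
ValueError: attempt to get argmax of an empty sequence
```

No flask is left before the flap, so it has probably gone. I'll look from the wrist and the side while drawing back.

```bash
python3 - <<'E'
from h import *
p,Y=cloud("wrist"); a=p
manip.move_l(w(-.16,-.001,.083),max_speed=.06)
manip.move_l(w(-.2,0,.2),max_speed=.12)
manip.move_ptp([.3,-.3,.25],rot())
p,Y=cloud("top"); q,_=manip.grab_frame("side")
b=cv2.resize(p[90:285,290:400],(226,400)); 
cv2.imwrite("pics/end.png",np.hstack([cv2.resize(a,(320,200))[:,:],cv2.resize(q[130:255,210:410],(320,200))])[...,::-1]); cv2.imwrite("pics/end2.png",np.hstack([b,cv2.resize(q[130:255,210:410],(500,400),interpolation=cv2.INTER_CUBIC)])[...,::-1])
for c in("top","side"): print([(np.round(r["at"],3).tolist(),round(r["confidence"],2)) for r in manip.look_for(c,"flask")[:4]],manip.look_for(c,"flask_cap")[:3])
print(w(.12,0,.05),w(.16,0,.04),manip.current_time(),manip.current_force())
E
```

```text
[([0.494, 0.135, 0.022], 0.81), ([0.385, 0.222, 0.023], 0.75), ([0.649, -0.057, 0.096], 0.51)] [{'at': [0.3834, 0.2226, 0.0277], 'confidence': 0.68}, {'at': [0.4945, 0.1351, 0.0251], 'confidence': 0.65}, {'at': [0.646, -0.0564, 0.0984], 'confidence': 0.59}]
[([0.49, 0.146, 0.024], 0.95), ([0.382, 0.236, 0.023], 0.57), ([0.647, -0.047, 0.096], 0.47)] [{'at': [0.3794, 0.2335, 0.0262], 'confidence': 0.85}, {'at': [0.4886, 0.143, 0.0207], 'confidence': 0.59}, {'at': [0.6465, -0.0478, 0.0924], 'confidence': 0.55}]
[np.float64(0.7800061278339164), np.float64(-0.06487590962373362), 0.05] [np.float64(0.8198415037785552), np.float64(-0.06850121283164483), 0.04] 18.925 [-0.50027692 -0.22988502 -0.36857937]
```

View pics/end2.png

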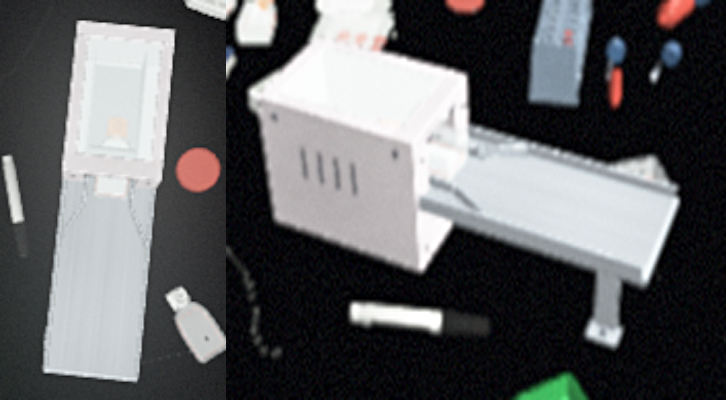

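The top view shows the flask still in the mouth: base stub at (110, 187) before the housing, cap visible at (117, 127) through the window. It hasn't tipped yet, so it needs a few more millimetres.

```bash
python3 - <<'E'
from h import *
def gone():
    p,Y=cloud("top"); m=(Y[...,2]>.085)&(Y[...,2]<.103)&(Y[...,0]<-.006)&(Y[...,0]>-.05)&(abs(Y[...,1])<.025)
    print("stub pts",m.sum(), Y[m].min(0) if m.any() else ""); return p
gone()
manip.move_ptp(w(-.16,-.002,.2),rot())
manip.move_l(w(-.12,-.002,.083),max_speed=.12)
manip.move_l(w(-.045,-.002,.083),max_speed=.06)
f0=np.array(manip.current_force())
for x in (-.032,-.028,-.024,-.020):
    manip.move_l(w(x,-.002,.083),max_speed=.02); f=np.array(manip.current_force())-f0; print(x,np.round(f,2),np.round(manip.current_ee_pos(),4))
    if np.linalg.norm(f)>8: break
manip.dwell(.3)
manip.move_l(w(-.12,-.002,.083),max_speed=.08)
manip.move_l(w(-.2,0,.2),max_speed=.12)
manip.move_ptp([.3,-.3,.25],rot())
p=gone(); q,_=manip.grab_frame("side")
cv2.imwrite("pics/end3.png",np.hstack([cv2.resize(p[90:285,290:400],(226,400)),cv2.resize(q[130:255,210:410],(500,400),interpolation=cv2.INTER_CUBIC)])[...,::-1])
print(manip.current_time())
E
```

```text
stub pts 108 [-0.01979896 -0.02388103  0.08548809]
-0.032 [1.31 0.72 1.08] [ 0.6284 -0.0531  0.0829]
-0.028 [ 0.53 -0.15 -0.51] [ 0.6326 -0.0535  0.083 ]
-0.024 [0.   0.15 0.55] [ 0.6365 -0.0538  0.083 ]
-0.02 [0.35 1.27 0.7 ] [ 0.6405 -0.0542  0.083 ]
stub pts 0 
28.9833
```

View pics/end3.png

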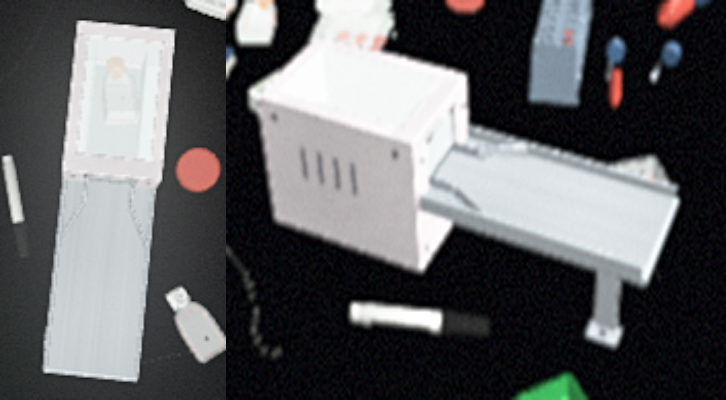

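The flask now lies on the ramp at the back wall (cap at (116, 67), body down to about (122, 120)). The flap hangs shut, nothing is left in the mouth and the arm is clear.

```bash
python3 -c "
from bench import manip
print(manip.sign_off())"
```

```text
the job is handed in; nothing more can be done
None
```

The flask went through the flap, cap first, and lies on the ramp inside the housing. The flap is shut, the neighbouring items look undisturbed, and I handed the job in at about 29 s of the 40 s limit; no verdict came back.

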